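# Sweep the jar lids off the chopping block into the recycling tray

### The arm

A 6-joint arm with a two-finger parallel gripper is mounted at the origin on the work surface. World frame = base frame: x ahead of the robot, y to its left, z up, the work surface at z = 0. Lengths are in m, angles in rad, forces in N, time in s.
With the tool pointing down it reaches from about 0.35 to 0.775 m from the base axis. Payload 7.3 kg.
Tool frame: the origin (TCP) lies between the finger pads; the fingertips stand 14 mm ahead of it and the grasp point (between the pads) lies 5 mm behind it; z points along the fingers, y is the line along which they close (so a half turn about z gives the same grasp; the last joint's range is limited). The gripper opens to 92 mm and grips with 3 to 60 N. Pads are 19 mm wide; open, the fingers measure 130 mm over their backs; the gripper's body (75 mm by 190 mm) begins 47 mm behind the grasp point.
Start: joints at [1.1, 0.342, 1.524, -0, 1.275, -0.146], TCP at [0.168, 0.498, 0.214] pointing down, gripper open.
Joint ranges: [-2.53, 2.53], [-0.77, 2.02], [0.04, 2.7], [-1, 4.14], [0.28, 2.66], [-3.11, 3.11]. Speed limits (rad/s): [2.57, 2.57, 3.14, 3.14, 3.14, 3.14].

### API

Orientations are given as [roll, pitch, yaw] about the fixed x, y, z axes, in that order (R = Rz(yaw) Ry(pitch) Rx(roll)).
In Python, from cell import robot, eyes gives the robot as it stands. The module is installed in compiled form; this text tells all that it offers.
- The arm moves only by the shell command python3 -m handwheel 'ROWS' [FORCE]. ROWS is JSON, one flat list of numbers, 5 for each row, row after row: the shift along the world's x, y, z in mm, then the turn about the world's z in rad, then the opening, from 0 (shut) to 1 (fully open). In form: [x, y, z, spin, jaw, x, y, z, spin, jaw, ...]. A call has 1 to 8 rows; each row shifts and turns the commanded pose from where the row before left it; what a row does not reach is not made up. A row lasts 1/10 s, in which the tool goes at most 50 mm and 8.59 degrees, less where a joint would pass 70% of its speed; a pose out of reach is approached as far as the arm can. A call with a gripper value outside its range is refused whole. The fingers move at their own pace and stop on an object; FORCE is the grip in N (left out, the last holds). Time passes only in rows, so rows that do not move let the fingers close. It gives the time, the measured TCP pose, the force, the opening and the grip force at its end, in the units of the state.
- robot.observe(): the state, without advancing time (a new reading comes with each control period).
- eyes.read_camera(name): name is "scene" or "top" or "wrist"; returns (picture, depth): 384x512x3 uint8, blue, green, red; 384x512 float32, m along the optical axis (not along the pixel's ray), 0 where there is no reading.
- eyes.calibration(name): a dict with "fx", "fy", "cx", "cy" (pixels), "dist_coeffs" ([k1, k2, p1, p2, k3] as OpenCV has them; the pictures are not rectified), "world_to_cam" (4x4, takes a point from world to camera coordinates). Camera axes: x right, y down, z forward; pixel columns grow to the right and rows downward; lengths in m; the calibration is good to about 2 mm. A picture is of the moment at which its call begins: read the wrist's pose just before it. calibration takes no time and is no camera call; for the wrist camera it gives the pose at the moment of the call.
- robot.hand_in(): hands the job in; it is judged then, once.
The state is a dict: "time": time; "qpos": joint angles; "qvel": joint speeds; "joint_efforts": joint torques, N m; "tool_pos": TCP position; "tool_rot": TCP orientation; "contact_force": force on the tool from outside, world axes, zero at the start; "torque": the same for the moment, N m; "opening": finger opening in m; "grip_force": force on a finger pad.
Only numpy, scipy, OpenCV 4.12 (cv2) and the standard library are available. Lean on these libraries where they do the work, as an engineer would, in place of code of your own. Each camera call takes 0.05 s, during which the arm holds its last target. There are 200 camera calls.

### The job

Clear the chopping block for cooking: with your fingertips, sweep the three metal jar lids over its edge so that all of them drop into the plain open tray beside it, not the cutlery tray. Only push the lids, never pick one up, and leave the spice jar on the block, the mug and the jam jar standing where they are; stop once the lids lie still.

Things in the scene. Friction and masses are not known exactly. Their poses are not given: they have to be found in the camera images.
- block: wooden chopping block, a slab 240 mm along its x, 280 mm along its y and 60 mm high, fixed on the worktop; its flat top is 60 mm above the worktop, with no rim. Origin: centre of its underside; z up. One tray stands against its +y side and the other against its -y side, either way round
- tray: plain open tray of white plastic without compartments (for the recycling), 240 mm along x, 148 mm along y, 25 mm high, walls and floor 4 mm thick, fixed; its axes are parallel to the block's. It stands 2 mm from the block's +y or -y side, its rim 35 mm below the block's top, so that what is pushed off that edge falls in. Origin: centre of its underside
- cutlery_tray: cutlery tray with knives, forks and spoons in it: same size, white plastic and height as the plain tray, but with two dividers along x that make three compartments; fixed against the other side of the block. Nothing is to go in it. Origin: centre of its underside
- spice_jar: small spice jar with a black cap, 40 mm in diameter and 60 mm tall, about 120 g, loose, standing on the chopping block among the lids, sometimes between a lid and the plain tray. Stays where it is. Origin: centre of its underside
- mug: white mug standing on the worktop beyond the block, about 80 mm in diameter (handle besides), 95 mm tall, loose. Stays where it is. Origin: centre of its underside
- jam_jar: jam jar standing on the worktop beyond the block, 64 mm in diameter, 90 mm tall, amber with a white cap, loose. Stays where it is. Origin: centre of its underside
- lid_a: metal screw-on jar lid lying flat, top side up, on the chopping block: a plain disc 50 mm in diameter and 14 mm high, about 25 g, loose, slides when pushed from the side. The three lids are alike. Origin: centre of its underside; z is up through the lid.
- lid_b: metal screw-on jar lid lying flat, top side up, on the chopping block: a plain disc 50 mm in diameter and 14 mm high, about 25 g, loose, slides when pushed from the side. The three lids are alike. Origin: centre of its underside; z is up through the lid.
- lid_c: metal screw-on jar lid lying flat, top side up, on the chopping block: a plain disc 50 mm in diameter and 14 mm high, about 25 g, loose, slides when pushed from the side. The three lids are alike. Origin: centre of its underside; z is up through the lid.

How it is judged:
By the outcome, as a careful person would: the job done as asked, in the order asked, and still so for the second after the job is handed in, with the robot touching nothing.
It also fails if it takes over 72 s, if anything falls off the work surface, if the arm or the gripper's body presses on something with over 40 N, if the wrist force passes 120 N, or if a joint passes its speed limit or range.

## Working session

There is one attempt and no reset: what is moved stays moved. The work goes in short steps, Python scripts to look and compute and a shell command to move; the robot and the scene stay as the last step left them, time stands still between calls to the robot, and variables do not carry over. Pictures are saved under pics/ and viewed, at most 12 in all, crops included, and the job is handed in when it is done.

```bash
mkdir -p pics; python3 - <<'E'
from cell import robot, eyes
import cv2, numpy as np
for n in ("top","scene"):
    p,d=eyes.read_camera(n); cv2.imwrite(f"pics/{n}0.png",p); np.savez(f"{n}0.npz",p=p,d=d)
    c=eyes.calibration(n); print(n,c["fx"],c["dist_coeffs"],np.round(c["world_to_cam"],3).tolist())
print(robot.observe())
E
```

```text
top 404.437023292979 [0.0031687 0.        0.        0.        0.       ] [[0.024, -1.0, 0.008, -0.014], [-0.998, -0.025, -0.06, 0.647], [0.06, -0.007, -0.998, 0.851], [0.0, 0.0, 0.0, 1.0]]
scene 446.59597190670473 [-0.10305699  0.          0.          0.          0.        ] [[-0.558, 0.83, 0.005, 0.346], [0.613, 0.417, -0.671, -0.353], [-0.559, -0.372, -0.741, 1.365], [0.0, 0.0, 0.0, 1.0]]
{'time': 0.1, 'qpos': array([ 1.10002511e+00,  3.42670956e-01,  1.52488945e+00, -1.05738228e-05,
        1.27538256e+00, -1.45991037e-01]), 'qvel': array([ 0.00078425, -0.0022892 , -0.00171485,  0.00117625,  0.00139169,
        0.00151508]), 'joint_efforts': array([ 6.49052508e-04, -4.32003593e+01, -2.44692242e+01,  7.19549507e-02,
        5.25904913e-02, -3.07126118e-05]), 'tool_pos': array([0.16734025, 0.49723651, 0.21351635]), 'tool_rot': array([-3.14025524e+00, -1.86429576e-04,  2.81681544e+00]), 'contact_force': array([ 0.23047716,  0.29489863, -0.92781146]), 'torque': array([-0.01387933,  0.0374178 ,  0.04410162]), 'grip_force': 0.0, 'opening': 0.09185579139061428}
```

View pics/top0.png

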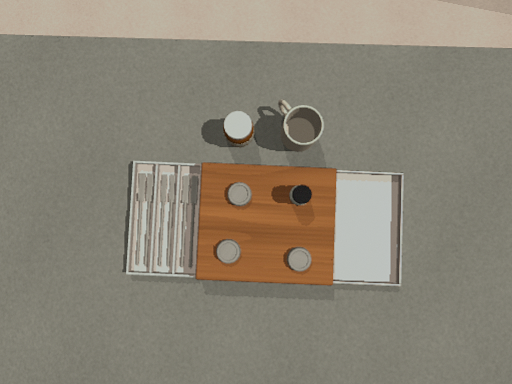

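View pics/scene0.png

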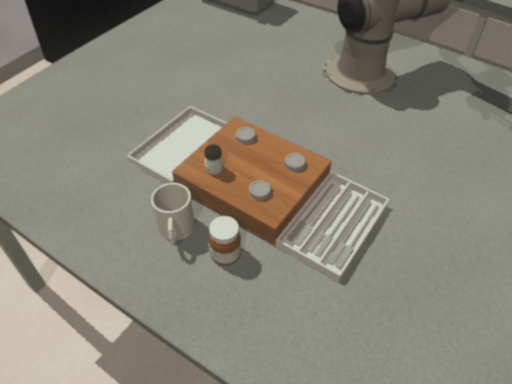

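The top view shows the plain tray on the right (-y) and the cutlery tray on the left (+y). The lids are at about (239,194), (228,252) and (300,260). The spice jar cap is at (301,195), between the far-left lid and the plain tray. The jam jar (238,128) and mug (303,125) stand beyond the far edge. The scene view agrees, with lids at (246,134), (295,161) and (260,189).

```bash
cat >h.py <<'E'
from cell import robot, eyes
import cv2, numpy as np
def ray(n,uv,c=None):
    c=c or eyes.calibration(n); K=np.array([[c["fx"],0,c["cx"]],[0,c["fy"],c["cy"]],[0,0,1]])
    x=cv2.undistortPoints(np.array([[uv]],float),K,np.array(c["dist_coeffs"]))[0,0]
    T=np.array(c["world_to_cam"]); R=T[:3,:3]; return -R.T@T[:3,3], R.T@np.array([*x,1])
def plane(n,uv,z,c=None):
    o,d=ray(n,uv,c); return o+d*(z-o[2])/d[2]
def tri(a,b):
    (o1,d1),(o2,d2)=a,b
    s=np.linalg.lstsq(np.c_[d1,-d2],o2-o1,rcond=None)[0]
    p,q=o1+s[0]*d1,o2+s[1]*d2; return (p+q)/2,np.linalg.norm(p-q)
def greys(p,roi,amin=120,amax=900):
    # grey pixels enclosed by the wood: not saturated
    h=cv2.cvtColor(p,cv2.COLOR_BGR2HSV); wood=((h[...,1]>140)).astype(np.uint8)
    wood=cv2.morphologyEx(wood,cv2.MORPH_OPEN,np.ones((3,3)))
    m=((h[...,1]<90)&(h[...,2]>70)).astype(np.uint8); k=np.zeros_like(m); x0,y0,x1,y1=roi; k[y0:y1,x0:x1]=m[y0:y1,x0:x1]
    n,l,s,c=cv2.connectedComponentsWithStats(k)
    out=[]
    for i in range(1,n):
        if amin<s[i,4]<amax:
            ct=max(cv2.findContours((l==i).astype(np.uint8),0,1)[0],key=len)
            out.append((cv2.fitEllipse(cv2.convexHull(ct)),s[i,4]))
    return out
E
python3 - <<'E'
from h import *
t=np.load("top0.npz")["p"]; s=np.load("scene0.npz")["p"]
for e in greys(t,(205,172,328,278)): print("top",np.round(e[0][0],1),np.round(e[0][1],1),e[1],plane("top",e[0][0],.074).round(4))
for e in greys(s,(190,120,322,210)): print("scene",np.round(e[0][0],1),np.round(e[0][1],1),e[1],plane("scene",e[0][0],.074).round(4))
# wood outline
h=cv2.cvtColor(t,cv2.COLOR_BGR2HSV); m=(((h[...,1]>140)&(h[...,2]>60))).astype(np.uint8); m[:150]=0
ct=max(cv2.findContours(m,0,1)[0],key=cv2.contourArea); r=cv2.minAreaRect(ct)
for q in cv2.boxPoints(r): print("corner",q.round(1),plane("top",q,.06).round(4))
v=cv2.inRange(t,(0,0,0),(35,35,35)); v[:180]=0;v[208:]=0;v[:,:288]=0;v[:,315:]=0
M=cv2.moments(v,True); q=(M['m10']/M['m00'],M['m01']/M['m00']); print("cap",q,M['m00'],plane("top",q,.12))
for n,q in(("mug",(303,126)),("jam",(238,123))): print(n,plane("top",q,.09))
d=np.load("top0.npz")["d"]; c=eyes.calibration("top"); T=np.linalg.inv(c["world_to_cam"])
for u,w in((239,194),(228,252),(300,260),(265,220),(301,192),(238,120),(360,230),(398,230)):
    o,dd=ray("top",(u,w)); z=d[w,u]; print((u,w),(o+dd*z).round(4))
E
```

```text
top [239.1 193.7] [23.7 24. ] 456 [0.6308 0.0353 0.074 ]
top [227.9 250.9] [24.  24.3] 468 [0.5159 0.0545 0.074 ]
top [298.7 258.6] [23.7 24.5] 451 [ 0.5039 -0.0872  0.074 ]Traceback (most recent call last):
  File "<stdin>", line 4, in <module>
  File "h.py", line 23, in greys
    out.append((cv2.fitEllipse(cv2.convexHull(ct)),s[i,4]))
                ~~~~~~~~~~~~~~^^^^^^^^^^^^^^^^^^^^
cv2.error: OpenCV(4.12.0) /io/opencv/modules/imgproc/src/shapedescr.cpp:361: error: (-201:Incorrect size of input array) There should be at least 5 points to fit the ellipse in function 'fitEllipseNoDirect'
```

```bash
python3 - <<'E'
from h import *
t=np.load("top0.npz")["p"]; s=np.load("scene0.npz")["p"]
T=[(239.1,193.7),(227.9,250.9),(298.7,258.6)]; S=[(260,189),(295,161),(246,134)]
h=cv2.cvtColor(s,cv2.COLOR_BGR2HSV); m=((h[...,1]<90)&(h[...,2]>60)).astype(np.uint8)
for a,b in zip(T,S):
    k=np.zeros_like(m); cv2.circle(k,b,14,1,-1); M=cv2.moments(m*k,True); q=(M['m10']/M['m00'],M['m01']/M['m00'])
    print("tri",np.round(q,1),M['m00'],*tri(ray("top",a),ray("scene",q)))
h=cv2.cvtColor(t,cv2.COLOR_BGR2HSV); m=(((h[...,1]>140)&(h[...,2]>60))).astype(np.uint8); m[:150]=0
ct=max(cv2.findContours(m,0,1)[0],key=cv2.contourArea); r=cv2.minAreaRect(ct)
for q in cv2.boxPoints(r): print("corner",q.round(1),plane("top",q,.06).round(4))
v=cv2.inRange(t,(0,0,0),(35,35,35)); v[:180]=0;v[208:]=0;v[:,:288]=0;v[:,315:]=0
M=cv2.moments(v,True); q=(M['m10']/M['m00'],M['m01']/M['m00']); print("cap",q,M['m00'],plane("top",q,.12))
for n,q in(("mug",(303,126)),("jam",(238,123))): print(n,plane("top",q,.09))
d=np.load("top0.npz")["d"]
for u,w in((239,194),(228,252),(300,260),(265,220),(301,195),(238,122),(360,230),(398,230)):
    o,dd=ray("top",(u,w)); z=d[w,u]; print((u,w),(o+dd*z).round(4))
E
```

```text
tri [259.5 189.8] 379.0 [0.63124787 0.03581887 0.06175215] 0.00011807634528448644
tri [294.6 161.7] 332.0 [0.51466372 0.05534218 0.06163709] 4.767692762430328e-05
tri [245.9 133.9] 319.0 [ 0.50258244 -0.0873694   0.06602987] 0.0016700994538869133
corner [195.6 278.8] [0.4571 0.1191 0.06  ]
corner [200.8 162.1] [0.6944 0.1164 0.06  ]
corner [337.1 168.2] [ 0.689  -0.1647  0.06  ]
corner [331.9 284.8] [ 0.4513 -0.157   0.06  ]
cap (301.39639639639637, 193.95945945945945) 222.0 [ 0.63110588 -0.0847779   0.12      ]
mug [ 0.76852183 -0.08919076  0.09      ]
jam [0.77119998 0.04077085 0.09      ]
(239, 194) [0.6301 0.0355 0.0736]
(228, 252) [0.5136 0.0544 0.073 ]
(300, 260) [ 0.5013 -0.0897  0.0748]
(265, 220) [ 0.5789 -0.0185  0.0601]
(301, 195) [ 0.6291 -0.0842  0.1192]
(238, 122) [0.773  0.0408 0.0908]
(360, 230) [ 0.5611 -0.2282  0.0031]
(398, 230) [ 0.5635 -0.3069  0.0155]
```

Lids: A (0.631, 0.036), B (0.515, 0.055) and C (0.503, -0.088). The spice jar is at (0.631, -0.085), and the plain tray is beyond the -y edge at y ≈ -0.160. I'll half-open the fingers to make a two-point cradle and push C, then B, straight along -y. A then goes diagonally, clear of the spice jar.

```bash
python3 -m handwheel '[24,-38.6,0,-0.089,0.33, 24,-38.6,0,-0.089,0.33, 24,-38.6,0,-0.089,0.33, 24,-38.6,0,-0.089,0.33, 24,-38.6,0,-0.089,0.33, 24,-38.6,0,-0.089,0.33, 24,-38.6,0,-0.089,0.33, 24,-38.6,0,-0.089,0.33]'
python3 -m handwheel '[24,-38.6,0,-0.089,0.33, 24,-38.6,0,-0.089,0.33, 24,-38.6,0,-0.089,0.33, 24,-38.6,0,-0.089,0.33, 24,-38.6,0,-0.089,0.33, 24,-38.6,0,-0.089,0.33, 0,0,0,0,0.33, 0,0,0,0,0.33]'
```

```text
time: 0.9
tool_pos: [0.36, 0.1871, 0.2141]
tool_rot: [3.142, -0.0, 2.101]
contact_force: [0.4, 1.1, 0.8]
opening: 0.0332
grip_force: 0.0
time: 1.7
tool_pos: [0.5032, -0.0434, 0.2133]
tool_rot: [-3.14, -0.001, 1.57]
contact_force: [-0.6, 1.1, 0.2]
opening: 0.0305
grip_force: 0.0
```

```bash
python3 -m handwheel '[0,0,-30,0,0.33, 0,0,-30,0,0.33, 0,0,-30,0,0.33, 0,0,-25,0,0.33, 0,0,-13,0,0.33, 0,0,-6,0,0.33, 0,0,0,0,0.33, 0,0,0,0,0.33]'; python3 -c "
from h import *
p,d=eyes.read_camera('top');cv2.imwrite('pics/t1.png',p);p,d=eyes.read_camera('wrist');cv2.imwrite('pics/w1.png',p)"
```

```text
time: 2.5
tool_pos: [0.5038, -0.0423, 0.081]
tool_rot: [3.14, 0.0, 1.572]
contact_force: [-0.3, 0.2, 0.4]
opening: 0.0305
grip_force: 0.0
```

View pics/w1.png

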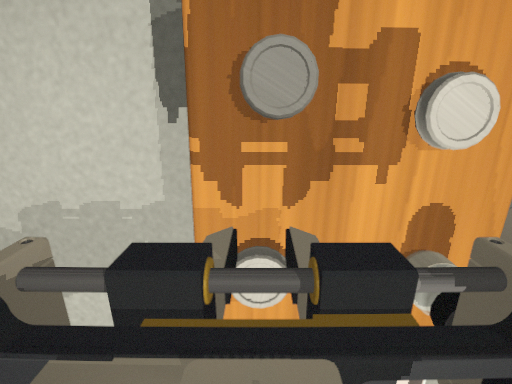

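The wrist view shows C centred between the fingertips at (260,275). B is at (280,75) and A at (460,110), both clear. Next I push C.

```bash
python3 -m handwheel '[0,-8,-2,0,0.33, 0,-15,0,0,0.33, 0,-22,0,0,0.33, 0,-25,0,0,0.33, 0,-28,0,0,0.33, 0,-28,0,0,0.33, 0,-6,0,0,0.33, 0,0,0,0,0.33]'
python3 -c "
from h import *
p,d=eyes.read_camera('top');cv2.imwrite('pics/t2.png',p)"
```

```text
time: 3.4
tool_pos: [0.5032, -0.1764, 0.0781]
tool_rot: [3.141, 0.0, 1.568]
contact_force: [0.3, 0.2, -0.6]
opening: 0.0301
grip_force: 0.0
```

View pics/t2.png

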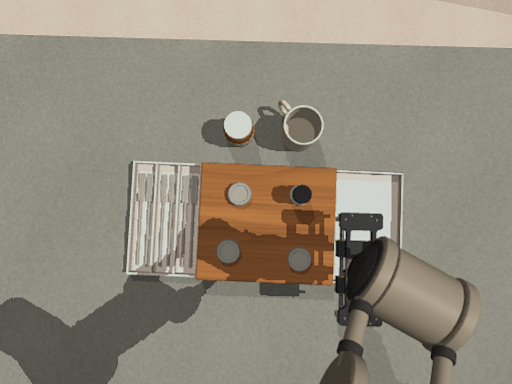

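C hasn't moved: it is still at (299,260), although the hand now stands over the tray. The fingertips must have passed above it, so I'm checking heights.

```bash
python3 - <<'E'
from h import *
for f in("top0","t1","t2"):
    p=cv2.imread(f"pics/{f}.png"); print(f,[(np.round(e[0][0],1),e[1]) for e in greys(p,(205,172,328,278),60)])
print(robot.observe()["tool_pos"],robot.observe()["qpos"])
p,d=eyes.read_camera("scene"); cv2.imwrite("pics/s2.png",cv2.resize(p[60:260,60:360],None,fx=2.6,fy=2.6))
E
```

```text
top0 [(array([239.1, 193.7]), np.int32(456)), (array([298.8, 195.1]), np.int32(65)), (array([227.9, 250.9]), np.int32(468)), (array([298.7, 258.6]), np.int32(451))]
t1 [(array([239.1, 193.7]), np.int32(456)), (array([298.8, 195.1]), np.int32(69)), (array([227.9, 250.7]), np.int32(462))]
t2 [(array([239.1, 193.7]), np.int32(457)), (array([298.8, 195.1]), np.int32(71)), (array([228. , 250.8]), np.int32(469)), (array([298.7, 258.7]), np.int32(470))]
[ 0.50314409 -0.17529259  0.07804702] [-4.79296471e-01  5.04190568e-01  1.68298364e+00  3.21912885e-04
  9.54788147e-01 -4.77887977e-01]
```

View pics/s2.png

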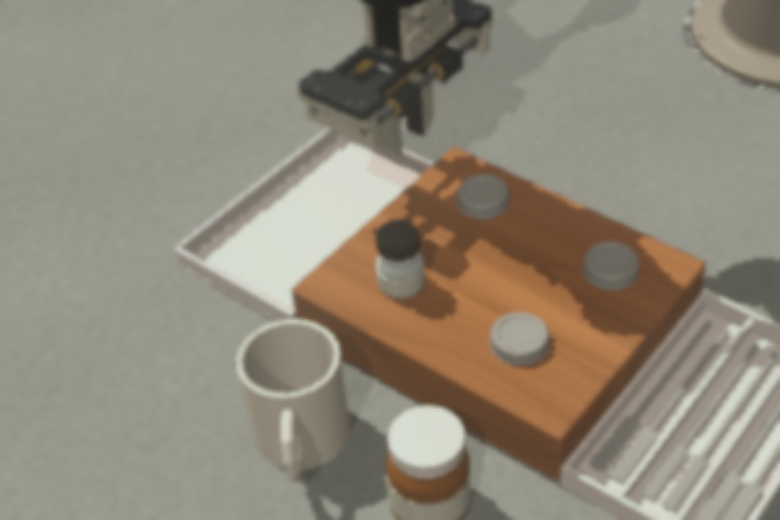

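The scene view shows the fingertips (crop (415,130), (385,150)) well above the block top. I'll measure the tip height.

```bash
python3 - <<'E'
from h import *
for q in ((415,130),(385,150),(405,120)):
    uv=(60+q[0]/2.6,60+q[1]/2.6); o,d=ray("scene",uv); s=(-.176-o[1])/d[1]; print("y-plane",(o+s*d).round(4))
p,d=eyes.read_camera("scene")
o=np.array(ray("scene",(0,0))[0])
for v in range(86,122,3):
    print(v,[ (lambda r: tuple((r[0]+r[1]*d[v,u]).round(3)))(ray("scene",(u,v))) if d[v,u]>0 else None for u in (204,209,214,218,221)])
E
```

```text
y-plane [ 0.4858 -0.176   0.0879]
y-plane [ 0.5316 -0.176   0.0945]
y-plane [ 0.4999 -0.176   0.1087]
86 [(np.float64(0.524), np.float64(-0.188), np.float64(0.176)), (np.float64(0.528), np.float64(-0.17), np.float64(0.186)), (np.float64(0.534), np.float64(-0.15), np.float64(0.197)), (np.float64(0.521), np.float64(-0.149), np.float64(0.19)), (np.float64(0.506), np.float64(-0.153), np.float64(0.18))]
89 [(np.float64(0.534), np.float64(-0.179), np.float64(0.178)), (np.float64(0.548), np.float64(-0.153), np.float64(0.196)), (np.float64(0.536), np.float64(-0.149), np.float64(0.19)), (np.float64(0.488), np.float64(-0.176), np.float64(0.152)), (np.float64(0.491), np.float64(-0.165), np.float64(0.158))]
92 [(np.float64(0.564), np.float64(-0.154), np.float64(0.197)), (np.float64(0.552), np.float64(-0.15), np.float64(0.192)), (np.float64(0.532), np.float64(-0.153), np.float64(0.179)), (np.float64(0.527), np.float64(-0.146), np.float64(0.178)), (np.float64(0.524), np.float64(-0.14), np.float64(0.179))]
95 [(np.float64(0.57), np.float64(-0.15), np.float64(0.195)), (np.float64(0.55), np.float64(-
[... 1884 characters left out ...]
-0.243), np.float64(-0.002)), (np.float64(0.402), np.float64(-0.238), np.float64(-0.004))]
116 [(np.float64(0.454), np.float64(-0.256), np.float64(0.012)), (np.float64(0.538), np.float64(-0.168), np.float64(0.107)), (np.float64(0.527), np.float64(-0.162), np.float64(0.103)), (np.float64(0.421), np.float64(-0.234), np.float64(-0.0)), (np.float64(0.415), np.float64(-0.228), np.float64(-0.002))]
119 [(np.float64(0.456), np.float64(-0.255), np.float64(0.003)), (np.float64(0.453), np.float64(-0.24), np.float64(0.008)), (np.float64(0.525), np.float64(-0.163), np.float64(0.092)), (np.float64(0.453), np.float64(-0.209), np.float64(0.023)), (np.float64(0.425), np.float64(-0.221), np.float64(-0.002))]
```

The fingertips are really at z ≈ 0.089, about 24 mm higher than the pose reading and the stated tip length imply. I'll go back behind C and descend in steps, checking the camera and the force.

```bash
python3 -m handwheel '[0,0,30,0,0.33, 0,35,0,0,0.33, 0,40,0,0,0.33, 0,40,0,0,0.33, 0,24,0,0,0.33, 0,0,-30,0,0.33, 0,0,-12,0,0.33, 0,0,0,0,0.33]'
cat > tip.py <<'E'
from h import *
p,d=eyes.read_camera("scene"); s=robot.observe(); t=s["tool_pos"]
c=eyes.calibration("scene"); v,u=np.mgrid[0:384,0:512]; g=d>0
K=np.array([[c["fx"],0,c["cx"]],[0,c["fy"],c["cy"]],[0,0,1]])
x=cv2.undistortPoints(np.c_[u[g],v[g]].astype(float)[:,None],K,np.array(c["dist_coeffs"]))[:,0]
T=c["world_to_cam"]; P=(np.c_[x,np.ones(len(x))]*d[g][:,None]-T[:3,3])@T[:3,:3]
m=(abs(P[:,0]-t[0])<.05)&(abs(P[:,1]-t[1])<.022)&(P[:,2]>.063)&(P[:,2]<.14); Q=P[m]
print("tool",t.round(4),"F",s["contact_force"].round(1))
for a in np.arange(.062,.12,.006):
    w=Q[(Q[:,2]>=a)&(Q[:,2]<a+.006)]
    if len(w): print(round(a,3),len(w),w.min(0).round(3)[:2],w.max(0).round(3)[:2])
E
python3 tip.py
```

```text
time: 4.35
tool_pos: [0.502, -0.035, 0.0646]
tool_rot: [-3.138, -0.001, 1.572]
contact_force: [0.3, -0.2, 1.3]
opening: 0.0302
grip_force: 0.0
tool [ 0.503  -0.0356  0.0657] F [-0.1 -0.1 -0.3]
0.068 1 [ 0.483 -0.025] [ 0.483 -0.025]
0.074 12 [ 0.485 -0.041] [ 0.524 -0.024]
0.08 21 [ 0.47  -0.042] [ 0.53  -0.023]
0.086 20 [ 0.478 -0.031] [ 0.536 -0.023]
0.092 19 [ 0.472 -0.029] [ 0.535 -0.023]
0.098 16 [ 0.471 -0.026] [ 0.538 -0.023]
0.104 15 [ 0.47  -0.025] [ 0.538 -0.022]
0.11 11 [ 0.47  -0.026] [ 0.537 -0.024]
0.116 7 [ 0.472 -0.025] [ 0.536 -0.024]
```

```bash
python3 -m handwheel '[0,0,-5,0,0.33, 0,0,-3,0,0.33, 0,0,-1,0,0.33, 0,0,0,0,0.33]'; python3 tip.py; python3 -c "
from h import *
p,d=eyes.read_camera('scene');cv2.imwrite('pics/s3.png',cv2.resize(p[80:220,160:340],None,fx=4,fy=4))"
```

```text
time: 4.8
tool_pos: [0.5036, -0.0361, 0.0573]
tool_rot: [3.141, 0.0, 1.57]
contact_force: [-0.4, 0.3, 0.2]
opening: 0.0302
grip_force: 0.0
tool [ 0.5036 -0.036   0.0573] F [-0.3  0.1 -0.1]
0.062 3 [ 0.486 -0.03 ] [ 0.488 -0.026]
0.068 18 [ 0.486 -0.043] [ 0.527 -0.025]
0.074 19 [ 0.479 -0.043] [ 0.533 -0.024]
0.08 20 [ 0.475 -0.032] [ 0.538 -0.024]
0.086 19 [ 0.477 -0.029] [ 0.537 -0.024]
0.092 13 [ 0.476 -0.028] [ 0.539 -0.024]
0.098 13 [ 0.472 -0.028] [ 0.538 -0.024]
0.104 14 [ 0.473 -0.028] [ 0.54  -0.024]
0.11 5 [ 0.474 -0.025] [ 0.537 -0.024]
```

View pics/s3.png

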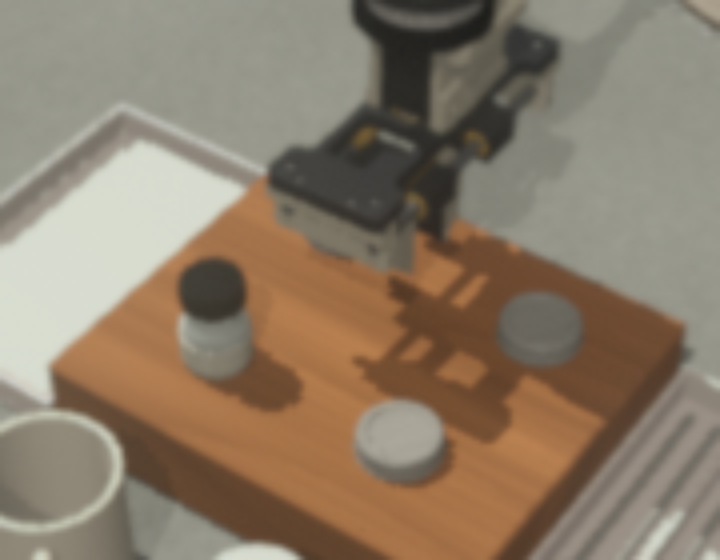

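The crop shows the fingertips just above the wood, near (410,265) and (445,225), with C hidden behind the hand. I'll go 2 mm lower and push.

```bash
python3 -m handwheel '[0,-4,-2,0,0.33, 0,-12,0,0,0.33, 0,-20,0,0,0.33, 0,-25,0,0,0.33, 0,-25,0,0,0.33, 0,-25,0,0,0.33, 0,-25,0,0,0.33, 0,-4,0,0,0.33]'
python3 - <<'E'
from h import *
p,d=eyes.read_camera("top"); print([(np.round(e[0][0],1),e[1]) for e in greys(p,(205,172,328,278),60)])
s=eyes.read_camera("scene")[0]
cv2.imwrite("pics/c4.png",np.hstack([cv2.resize(p[140:300,190:420],(460,320)),cv2.resize(s[80:220,120:270],(340,320))]))
E
```

```text
time: 5.7
tool_pos: [0.5036, -0.1791, 0.0552]
tool_rot: [3.141, 0.001, 1.568]
contact_force: [-0.7, 0.4, -0.5]
opening: 0.0303
grip_force: 0.0
[(array([239.1, 193.7]), np.int32(456)), (array([298.8, 195.1]), np.int32(72)), (array([228. , 250.8]), np.int32(469))]
```

View pics/c4.png

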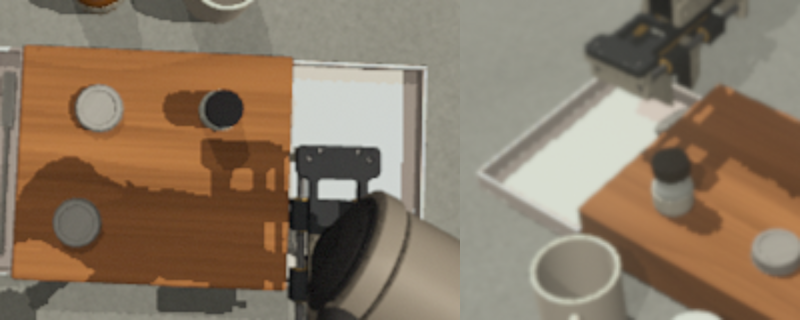

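C is off the block. I'll lift, cross to behind B with the hand turned slightly, and check the tray on the way.

```bash
python3 -m handwheel '[0,5,45,0,0.33, 0,39,0,0.029,0.33, 0,39,0,0.029,0.33, 0,39,0,0.029,0.33, 0,39,0,0.029,0.33, 0,39,0,0.029,0.33, 1,39,0,0.029,0.33, 1,39,0,0.029,0.33]'
python3 - <<'E'
from h import *
p,d=eyes.read_camera("top"); 
s=eyes.read_camera("scene")[0]; print(robot.observe()["tool_pos"])
cv2.imwrite("pics/c5.png",np.hstack([cv2.resize(p[140:300,190:420],(460,320)),cv2.resize(s[80:220,120:270],(340,320))]))
E
```

```text
time: 6.6
tool_pos: [0.5046, 0.1047, 0.1002]
tool_rot: [-3.141, -0.0, 1.776]
contact_force: [0.5, 0.4, 0.1]
opening: 0.0307
grip_force: 0.0
[0.50442094 0.10705395 0.10013714]
```

View pics/c5.png

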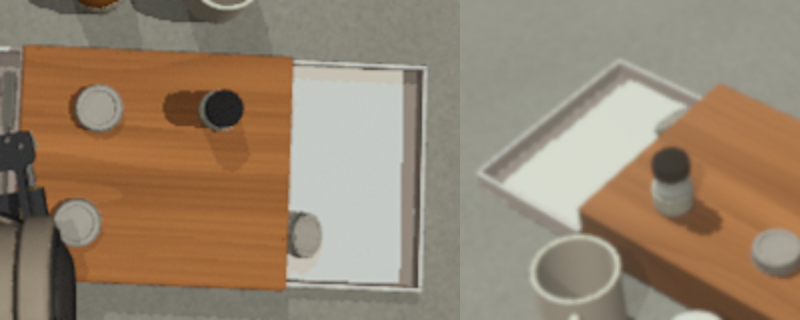

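C lies in the plain tray at (305,235) in the crop, tilted against the near wall. Next I descend and push B.

```bash
python3 -m handwheel '[0,0,-25,0,0.33, 0,0,-15,0,0.33, 0,0,-5,0,0.33, 0,0,0,0,0.33, 1,-5,0,0,0.33, 2,-10,0,0,0.33, 3,-15,0,0,0.33, 4,-20,0,0,0.33]'
python3 -m handwheel '[4,-20,0,0,0.33, 4,-20,0,0,0.33, 4,-20,0,0,0.33, 4,-20,0,0,0.33, 4,-20,0,0,0.33, 3,-15,0,0,0.33, 0,0,0,0,0.33]'
python3 - <<'E'
from h import *
p,d=eyes.read_camera("top"); print([(np.round(e[0][0],1),e[1],plane("top",e[0][0],.074).round(3)) for e in greys(p,(205,172,334,278),60)])
E
```

```text
time: 7.5
tool_pos: [0.516, 0.051, 0.0557]
tool_rot: [3.141, 0.0, 1.774]
contact_force: [0.6, -0.2, 0.8]
opening: 0.0302
grip_force: 0.2
time: 8.2
tool_pos: [0.5391, -0.0654, 0.0554]
tool_rot: [3.141, 0.001, 1.771]
contact_force: [0.0, -0.7, -0.2]
opening: 0.0302
grip_force: 0.0
[(array([238.9, 193.3]), np.int32(434), array([0.631, 0.036, 0.074]))]
```

```bash
python3 -m handwheel '[2,-10,0,0,0.33, 4,-18,0,0,0.33, 5,-25,0,0,0.33, 5,-28,0,0,0.33, 5,-28,0,0,0.33, 1,-6,0,0,0.33, 0,0,0,0,0.33]'
python3 -m handwheel '[0,5,45,0,0.33, 0,35,10,0.05,0.33, 0,35,0,0.1,0.33, 0,35,0,0.1,0.33, 0,35,0,0.1,0.33, 5,0,0,0,0.33]'
python3 - <<'E'
from h import *
p,d=eyes.read_camera("top"); print([(np.round(e[0][0],1),e[1],plane("top",e[0][0],.074).round(3)) for e in greys(p,(205,172,328,278),60)],robot.observe()["tool_pos"],robot.observe()["tool_rot"])
s=eyes.read_camera("scene")[0]
cv2.imwrite("pics/c6.png",np.hstack([cv2.resize(p[140:300,190:420],(460,320)),cv2.resize(s[80:220,120:270],(340,320))]))
E
```

```text
time: 8.95
tool_pos: [0.5605, -0.179, 0.0549]
tool_rot: [3.142, -0.0, 1.772]
contact_force: [0.5, 0.7, 0.3]
opening: 0.0303
grip_force: 0.0
time: 9.55
tool_pos: [0.5642, -0.0277, 0.1102]
tool_rot: [-3.141, -0.002, 2.132]
contact_force: [-0.7, 0.2, -0.3]
opening: 0.0302
grip_force: 0.0
[(array([235.1, 187. ]), np.int32(68), array([0.644, 0.044, 0.074]))] [ 0.56569597 -0.02988879  0.11034322] [ 3.14115965e+00 -1.58999505e-04  2.12808534e+00]
```

View pics/c6.png

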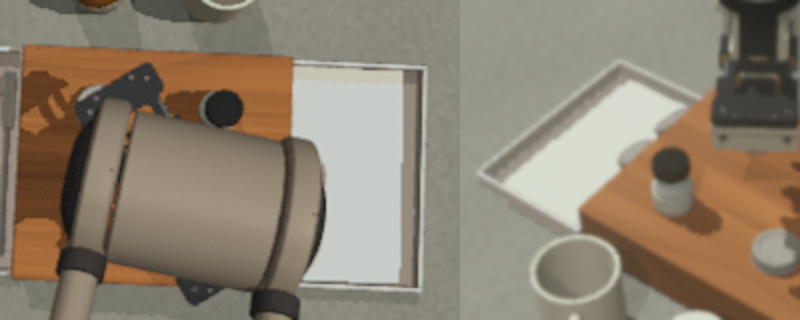

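Both B and C are in the tray, at scene-crop (635,155) and (670,120), and the spice jar hasn't moved. Next I turn and go behind A for the diagonal push.

```bash
python3 -m handwheel '[0,0,30,-0.142,0.33, 13,15,0,-0.142,0.33, 13,15,0,-0.142,0.33, 13,15,0,-0.142,0.33, 13,15,0,-0.142,0.33, 13,15,0,-0.142,0.33, 13,15,0,-0.142,0.33, 13,15,0,-0.142,0.33]'
python3 -m handwheel '[0,0,0,0,0.33, 0,0,0,0,0.33]'
python3 - <<'E'
from h import *
p,d=eyes.read_camera("top"); print([(np.round(e[0][0],1),e[1],plane("top",e[0][0],.074).round(3)) for e in greys(p,(205,172,328,278),60)],robot.observe()["tool_pos"],robot.observe()["tool_rot"])
E
```

```text
time: 10.45
tool_pos: [0.6569, 0.0716, 0.1399]
tool_rot: [-3.141, 0.001, 0.98]
contact_force: [-0.4, -0.6, -0.1]
opening: 0.0304
grip_force: 0.0
time: 10.65
tool_pos: [0.6561, 0.0713, 0.1396]
tool_rot: [-3.141, 0.001, 0.99]
contact_force: [-0.1, 0.0, -0.3]
opening: 0.0303
grip_force: 0.0
[(array([216.3, 180.8]), np.int32(488), array([0.656, 0.082, 0.074])), (array([242.3, 179.9]), np.int32(289), array([0.659, 0.03 , 0.074])), (array([298.8, 195.1]), np.int32(69), array([ 0.631, -0.085,  0.074])), (array([207.6, 203.9]), np.int32(254), array([0.609, 0.098, 0.074])), (array([240.9, 219.4]), np.int32(701), array([0.579, 0.03 , 0.074])), (array([237.4, 265.7]), np.int32(542), array([0.487, 0.035, 0.074]))] [0.65597692 0.07106434 0.1397785 ] [-3.14101035e+00  1.00441080e-03  9.89587562e-01]
```

```bash
python3 -m handwheel '[1,3,-30,0,0.33, 0,0,-30,0,0.33, 0,0,-15,0,0.33, 0,0,-7,0,0.33, 0,0,-2.5,0,0.33, 0,0,0,0,0.33]'
python3 -m handwheel '[-2.7,-4.2,0,0,0.33, -5.5,-8.4,0,0,0.33, -8.2,-12.6,0,0,0.33, -10.9,-16.8,0,0,0.33, -10.9,-16.8,0,0,0.33, -10.9,-16.8,0,0,0.33, -8.2,-12.6,0,0,0.33, 0,0,0,0,0.33]'
python3 - <<'E'
from h import *
p,d=eyes.read_camera("top"); 
s=eyes.read_camera("scene")[0]
cv2.imwrite("pics/c7.png",np.hstack([cv2.resize(p[140:300,190:420],(460,320)),cv2.resize(s[80:220,120:270],(340,320))]))
E
```

```text
time: 11.3
tool_pos: [0.6581, 0.0749, 0.0565]
tool_rot: [3.14, -0.001, 0.988]
contact_force: [0.4, 0.8, -0.1]
opening: 0.0303
grip_force: 0.0
time: 12.1
tool_pos: [0.5994, -0.0148, 0.0562]
tool_rot: [3.141, 0.0, 0.986]
contact_force: [-0.9, 0.7, 0.4]
opening: 0.0307
grip_force: 0.0
```

View pics/c7.png

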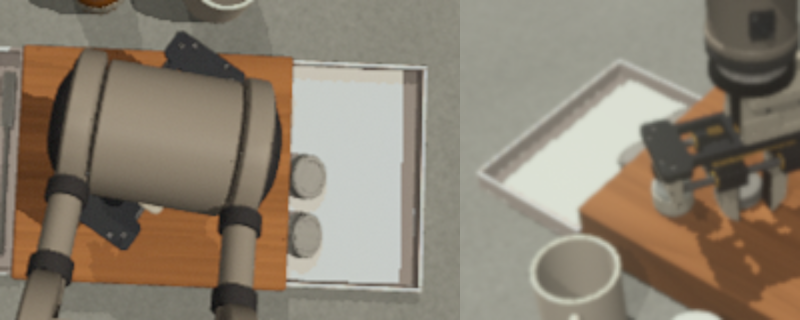

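The crop shows A cradled by the fingers (740,190), the spice jar standing, and C and B lying in the tray at (305,235) and (308,177). I'll finish the push a bit faster so A lands beyond them.

```bash
python3 -m handwheel '[-5.5,-8.4,0,0,0.33, -10.9,-16.8,0,0,0.33, -14,-21,0,0,0.33, -18,-28,0,0,0.33, -20.7,-31.9,0,0,0.33, -20.7,-31.9,0,0,0.33, -17,-26,0,0,0.33, 0,0,0,0,0.33]'
python3 -m handwheel '[0,0,45,0,0.33, 0,30,40,0,0.33, -30,45,0,0,0.33, -30,45,0,0,0.33, -30,45,0,0,0.33, -20,45,0,0,0.33, 0,45,0,0,0.33, 0,45,0,0,0.33]'
python3 - <<'E'
from h import *
p,d=eyes.read_camera("top"); 
s=eyes.read_camera("scene")[0]
cv2.imwrite("pics/c8.png",np.hstack([cv2.resize(p[100:300,190:420],(460,400)),cv2.resize(s[80:260,120:270],(340,400))]))
h=greys(p,(205,172,328,278),40); print([(np.round(e[0][0],1),e[1]) for e in h])
for u,w in((298,195),(301,195),(342,258),(344,228)):
    o,dd=ray("top",(u,w)); print((u,w),(o+dd*d[w,u]).round(3))
E
```

```text
time: 13.0
tool_pos: [0.4918, -0.1795, 0.0556]
tool_rot: [-3.141, 0.001, 0.985]
contact_force: [0.3, 0.7, 0.5]
opening: 0.0305
grip_force: 0.0
time: 13.8
tool_pos: [0.3897, 0.1152, 0.1412]
tool_rot: [3.14, -0.001, 0.989]
contact_force: [1.3, -1.2, -0.7]
opening: 0.03
grip_force: 0.0
[(array([298.8, 195.1]), np.int32(67))]
(298, 195) [ 0.629 -0.078  0.122]
(301, 195) [ 0.629 -0.084  0.122]
(342, 258) [ 0.503 -0.183  0.034]
(344, 228) [ 0.565 -0.187  0.029]
```

View pics/c8.png

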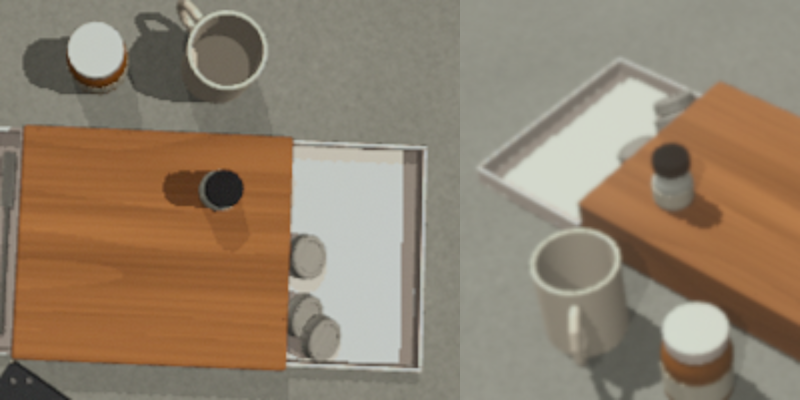

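All three lids are in the plain tray, at crop (307,255), (303,315) and (322,337), the last resting on its neighbour. The jar, mug and jam jar stand as before. One stillness check, then I hand in.

```bash
python3 -m handwheel '[0,0,0,0,0.33, 0,0,0,0,0.33, 0,0,0,0,0.33, 0,0,0,0,0.33, 0,0,0,0,0.33, 0,0,0,0,0.33]' >/dev/null
python3 - <<'E'
from h import *
a,d=eyes.read_camera("top")
for u,w in((350,260),(351,268),(351,276),(345,268),(356,268)):
    o,dd=ray("top",(u,w)); print((u,w),(o+dd*d[w,u]).round(3))
for i in range(8): b,_=eyes.read_camera("top")
r=(slice(165,290),slice(330,405)); print("diff",cv2.absdiff(a[r],b[r]).max(), cv2.absdiff(a[r],b[r]).mean())
t=np.load("top0.npz")["p"]; q=(slice(95,160),slice(215,330)); print("mug/jam diff",cv2.absdiff(t[q],b[q]).mean())
E
```

```text
(350, 260) [ 0.5   -0.198  0.04 ]
(351, 268) [ 0.482 -0.202  0.032]
(351, 276) [ 0.465 -0.204  0.026]
(345, 268) [ 0.483 -0.187  0.043]
(356, 268) [ 0.481 -0.215  0.023]
diff 9 0.8493155555555556
mug/jam diff 4.655830546265329
```

```bash
python3 -c "
from cell import robot
print(robot.hand_in())"
```

```text
the job is handed in; nothing more can be done
None
```

All three lids were pushed into the plain tray and lay still there, one tilted against another; the spice jar, mug and jam jar still stand where they were, and the job is handed in.

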